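# Slide the lunch tin between the storage boxes

## Robot

A 6-joint arm with a two-finger parallel gripper is mounted at the origin on the work surface. World frame = base frame: x ahead of the robot, y to its left, z up, the work surface at z = 0. Lengths are in m, angles in degrees, forces in N, time in s.
With the tool pointing down it reaches from about 0.25 to 0.8 m from the base axis. Payload 3.9 kg.
Tool frame: the origin (TCP) lies at the very end of the fingers, on their centre line; the grasp point (between the pads) lies arm.hold_point_z behind it (arm.hold_point_z is the distance from the TCP to the grasp point, in m); z points along the fingers, y is the line along which they close (so a half turn about z gives the same grasp; the last joint's range is limited). The gripper opens to 85 mm and grips with 20 to 120 N. Pads are 22 mm wide; open, the fingers measure 114 mm over their backs; the gripper's body (76 mm by 85 mm) begins 54 mm behind the grasp point. The pads swing forward as they close: fully open they stand 13 mm farther back than shut.
Start: joints at [-73.854, 14.897, -7.913, 67.191, 0, 90], TCP at [0.146, -0.504, 0.231] pointing down, gripper open.
Joint ranges: [-159.42, 159.42], [-47.68, 98.78], [-73.54, 78.23], [-108.79, 121.32], [-90, 84.71], [-180, 180]. Speed limits (degrees/s): [147.25, 147.25, 180, 180, 180, 180].

## Interface

Orientations are given as [roll, pitch, yaw] about the fixed x, y, z axes, in that order (R = Rz(yaw) Ry(pitch) Rx(roll)).
In Python, from plant import arm gives the robot as it stands. The module is installed in compiled form; this text tells all that it offers.
- The arm moves only by the shell command python3 -m handwheel 'ROWS'. ROWS is text: rows parted by semicolons, each of 7 numbers parted by spaces: the shift along the tool's x, y, z in cm, then the turn, a rotation vector about the tool's x, y, z in degrees, then the closure, from -1 (fully open) to 1 (shut), so that 0 is half open. In form: x y z wx wy wz hand; .... A call has 1 to 20 rows; each row shifts and turns the commanded pose from where the row before left it, along the tool's axes as they then stand; what a row does not reach is not made up. A row lasts 1/12 s, in which the tool goes at most 41.7 mm and 7.16 degrees, less where a joint would pass 70% of its speed; a pose out of reach is approached as far as the arm can. A call with a gripper value outside its range is refused whole. The fingers move at their own pace and stop on an object; the grip force is fixed at half the most. Time passes only in rows, so rows that do not move let the fingers close. It gives the time, the measured TCP pose, the force, the opening and the grip force at its end, in the units of the state.
- arm.get_obs(): the state, without advancing time (a new reading comes with each control period).
- arm.capture(name): name is "scene" or "side" or "wrist"; returns a dict with "pixels" (400x640x3 uint8, red, green, blue), "z_map" (400x640 float32, m along the optical axis (not along the pixel's ray), 0 where there is no reading), "fov_y" (degrees; the focal length in pixels is half the picture's height over the tangent of half this angle, whatever the lens; pixels are square), "cx", "cy" (the principal point, pixels), "cam_to_world" (4x4, takes a point from camera to world coordinates); the wrist camera has in their place "hand_eye" (4x4, takes a point from camera to tool coordinates, whose origin is the TCP and whose axes are the flange's). Camera axes: x right, y down, z forward; pixel columns grow to the right and rows downward; lengths in m; the calibration is good to about 2 mm. A picture is of the moment at which its call begins: read the wrist's pose just before it.
- arm.finish_job(): hands the job in; it is judged then, once.
Trained networks look in the newest picture that a camera, given by its name, has taken for a name from the list of things; names that differ only in an ending like _2 or _b are one class to them, and where a whole thing is asked for, a point or a joint stands for the part that bears it (a point fixed in the world has none). Each returns a list of dicts, best first, with "conf" (0 to 1); they miss things now and then, are a little off and sometimes report something else, mostly with a low value. They report only what shows in the picture. A call takes as long as a camera call. They do not tell look-alikes from the thing itself.
- arm.silhouettes(camera, query): "region" (400x640 bool, what is visible of it) and "rect" ([left, top, right, bottom] in pixels, round what is visible of it).
The state is a dict: "time_s": time; "joint_pos": joint angles; "dq": joint speeds; "effort": joint torques, N m; "tool_pos": TCP position; "tcp_rot": TCP orientation; "force": force on the tool from outside, world axes, zero at the start; "torque": the same for the moment, N m; "gripper_width": finger opening in m; "finger_force": force on a finger pad.
Only numpy, scipy, OpenCV 4.12 (cv2) and the standard library are available. Lean on these libraries where they do the work, as an engineer would, in place of code of your own. Each camera call takes 0.05 s, during which the arm holds its last target. There are 200 camera calls.

## Task

Push the flat aluminium lunch tin along the table, lengthwise through the narrow gap between the two green storage boxes, and leave the whole tin just out of the gap on the side where the saucer lies: standing flat, straight in front of the gap and in line with it, with about a finger's width of free table behind it and without touching the saucer. Never lift or tip the tin, take it through the gap and not round the boxes, and do not disturb the saucer, saucepan, bowl, spoon or stirring stick. Finish with the hand clear.

Things in the scene. Friction and masses are not known exactly. Their poses are not given: they have to be found in the camera images.
- tin: flat closed rectangular lunch tin of plain aluminium with an embossed lid, loose, about 0.35 kg (varies), 76 mm (its x) by 110 mm (its y, the long axis) by 36 mm high, corners rounded; origin at the centre of its underside. It starts on the opposite side of the boxes from the saucer (either side), off the gap's line by up to 35 mm and turned up to about 15 degrees; it slides on the table and stays where it is left
- near_box: full lever-lock storage box of translucent green plastic, will not move, the one nearer the robot; 130 mm (its x) by 80 mm (its y) by 51 mm high, small white clips on its two y faces; origin at the centre of its underside. Its +x face, away from the robot, is one wall of the gap; its y axis runs along the gap
- far_box: second storage box of the same shape and size, will not move, square with the first and beyond it; origin at the centre of its underside. Its -x face is the other wall. The gap between the boxes is 82 to 87 mm wide (varies) and 80 mm long, running along the boxes' y
- gap (a point): point on the table in the gap, level with the boxes' centres along y, 42.5 mm from the near box's wall (so within 1.5 mm of the middle); same axes as near_box: x across the gap, y along it
- saucer: white ceramic saucer, loose, 120 mm across, 17 mm high, lying on the table on the other side of the boxes from the tin, its centre 270 to 290 mm from the gap point along the gap's y and up to 35 mm to the side; origin at the centre of its underside. It shows which side is the destination
- saucepan: bystander: aluminium saucepan with lid, 132 mm across, 107 mm high to the lid's knob, black handle reaching 188 mm from its centre along its x; origin at the centre of its underside; beyond the work (behind the far box)
- bowl: bystander: white ceramic bowl upside down, 132 mm across, 56 mm high; origin at the centre of its underside; beyond the work, to the robot's right
- spoon: bystander: steel tablespoon about 196 mm long lying loose across the top of the upturned bowl; origin at the middle of its underside, x along it
- stick: bystander: flat bamboo stirring stick lying on the table beyond the work, to the robot's left, 280 by 34 by 7 mm; origin at the middle of its underside, x along it
Mind the look-alikes: they are no part of the job. There is more than one size of the tin; the one meant has the size given above. Several things have the shape of the saucer; the one meant has the colours described above.

How it is judged:
By the outcome, as a careful person would: the job done as asked, in the order asked, and still so for the second after the job is handed in, with the robot touching nothing.
It also fails if it takes over 64 s, if anything falls off the work surface, if the arm or the gripper's body presses on something with over 40 N, if the wrist force passes 120 N, or if a joint passes its speed limit or range.

## Working session

There is one attempt and no reset: what is moved stays moved. The work goes in short steps, Python scripts to look and compute and a shell command to move; the robot and the scene stay as the last step left them, time stands still between calls to the robot, and variables do not carry over. Pictures are saved under pics/ and viewed, at most 10 in all, crops included, and the job is handed in when it is done.

```bash
mkdir -p pics; cat > h.py <<'E'
import numpy as np, cv2
from plant import arm
def cap(n):
    o=arm.get_obs(); c=arm.capture(n)
    if n=="wrist":
        from scipy.spatial.transform import Rotation as R
        T=np.eye(4);T[:3,:3]=R.from_euler('xyz',o['tcp_rot'],degrees=True).as_matrix();T[:3,3]=o['tool_pos'];c['M']=T@c['hand_eye']
    else: c['M']=np.array(c['cam_to_world'])
    return c
def pts(c):
    z=c['z_map'];f=200/np.tan(np.radians(c['fov_y']/2));v,u=np.mgrid[:400,:640]
    P=np.stack([(u-c['cx'])/f*z,(v-c['cy'])/f*z,z],-1)
    return P@c['M'][:3,:3].T+c['M'][:3,3]
def save(c,name): cv2.imwrite('pics/'+name,c['pixels'][:,:,::-1])
E
python3 - <<'E'
from h import *
print(arm.get_obs(), arm.hold_point_z)
for n in ("scene","side"):
    c=cap(n);save(c,n+'1.png');P=pts(c)
    for q in ("tin","near_box","saucer"):
        for d in arm.silhouettes(n,q):
            p=P[d['region']&(c['z_map']>0)]
            if len(p)<10: continue
            hi=p[p[:,2]>np.percentile(p[:,2],90)-.006]
            r=cv2.minAreaRect((hi[:,:2]*1000).astype(np.float32))
            print(n,q,round(d['conf'],2),d['rect'],'top',hi[:,2].mean().round(3),np.round(r[0],0),np.round(r[1],0),round(r[2],1), np.median(c['pixels'][d['region']],0))
E
```

```text
{'time_s': 0.0, 'joint_pos': array([-7.38547901e+01,  1.49385827e+01, -7.98792365e+00,  6.71908981e+01,
        7.31429047e-05,  8.99981811e+01]), 'dq': array([ 0.05928844,  0.029928  , -0.04488361,  0.01154207,  0.00571873,
       -0.03139368]), 'effort': array([-2.75823855e-03, -4.05676067e+01,  2.53922886e+01,  1.85669441e-02,
       -5.21251445e-05, -2.60930690e-06]), 'tool_pos': array([ 0.1457923 , -0.50361599,  0.23042455]), 'tcp_rot': array([-1.79882596e+02, -7.68697780e-05,  1.61470286e+01]), 'force': array([ 0.29751786,  0.48430859, -0.26520645]), 'torque': array([-0.00605206, -0.00915401, -0.0188751 ]), 'finger_force': 0.0, 'gripper_width': 0.08539598085766827} 0.0187
scene tin 0.88 [189.0, 178.9, 217.6, 207.0] top 0.026 [ 388. -381.] [87. 58.] 15.1 [113. 113. 115.]
scene tin 0.87 [224.4, 196.8, 266.8, 230.0] top 0.036 [ 495. -265.] [110.  78.] 83.2 [114. 113. 116.]
scene tin 0.84 [132.6, 205.9, 189.7, 265.5] top 0.049 [ 537. -474.] [102. 147.] 66.4 [114. 113. 116.]
scene near_box 0.77 [319.6, 150.9, 357.8, 198.6] top 0.05 [389.   1.] [132.  85.] 7.2 [ 71. 121.  86.]
scene 
[... 207 characters left out ...]
aucer 0.72 [423.4, 167.8, 470.7, 199.6] top 0.013 [465. 297.] [114. 121.] 81.8 [150. 143. 144.]
side tin 0.8 [290.4, 267.3, 353.2, 315.3] top 0.05 [ 533. -480.] [102. 144.] 65.4 [200. 197. 199.]
side tin 0.59 [246.7, 258.5, 281.2, 286.3] top 0.027 [ 383. -386.] [84. 59.] 14.5 [190. 187. 189.]
side tin 0.55 [281.3, 227.6, 310.7, 259.2] top 0.036 [ 489. -268.] [114.  73.] 84.6 [193. 190. 192.]
side near_box 0.58 [241.5, 178.7, 280.6, 206.2] top 0.05 [384.  -1.] [129.  89.] 7.9 [116. 159. 123.]
side saucer 0.84 [268.9, 151.0, 294.2, 165.0] top 0.013 [460. 294.] [113. 114.] 55.6 [235. 225. 224.]
side saucer 0.62 [223.4, 151.0, 253.1, 171.5] top 0.013 [287. 292.] [119. 115.] 26.8 [233. 205.  67.]
```

View pics/scene1.png

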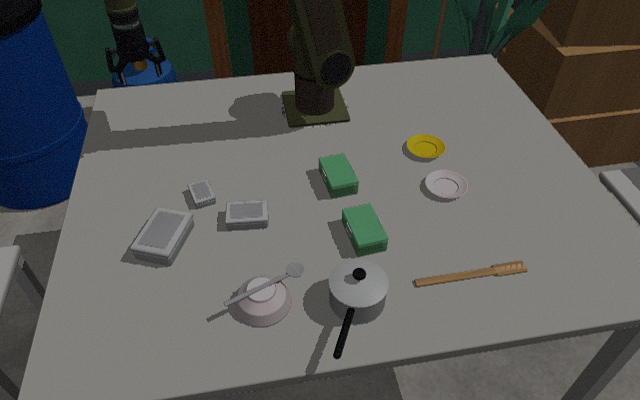

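```bash
python3 - <<'E'
from h import *
# green-top points of both boxes in both views
for n in ("scene","side"):
    c=cap(n);P=pts(c);px=c['pixels'].astype(int)
    m=(c['z_map']>0)&(px[...,1]>px[...,0]+15)&(P[...,2]>.043)&(P[...,2]<.056)&(P[...,0]>.2)&(P[...,0]<.8)
    k,l,s,_=cv2.connectedComponentsWithStats(m.astype(np.uint8))
    for i in range(1,k):
        if s[i,4]>80:
            r=cv2.minAreaRect((P[l==i][:,:2]*1000).astype(np.float32));print(n,s[i],np.round(r[0],1),np.round(r[1],1),round(r[2],1))
E
```

```text
scene [319 153  40  35 892] [388.    2.1] [136.6  81.1] 6.1
scene [ 342  204   47   43 1223] [602.8  25.7] [132.3  81.1] 6.5
side [305 176  40  16 460] [599.   24.1] [130.4  89.6] 5.9
side [243 181  40  17 501] [383.9  -0.7] [129.1  92.7] 5.9
```

The scene shows the middle tin at pixel (246,213), the boxes at (338,174) and (364,228), and the white saucer at (446,185). The small and large tins and the yellow saucer are look-alikes. The plan is to push the tin sideways with two fingertips to align it, then push it from behind.

```bash
python3 -m handwheel '0 0 0 0 0 4.9 0; 0 0 0 0 0 4.9 0; 2 -1.4 0 0 0 0 0; 2 -1.4 0 0 0 0 0; 2 -1.4 0 0 0 0 0; 2 -1.4 0 0 0 0 0; 2 -1.4 0 0 0 0 0; 2 -1.4 0 0 0 0 0; 2 -1.4 0 0 0 0 0; 2 -1.4 0 0 0 0 0; 2 -1.4 0 0 0 0 0; 2 -1.4 0 0 0 0 0; 2 -1.4 0 0 0 0 0; 2 -1.4 0 0 0 0 0; 2 -1.4 0 0 0 0 0; 2 -1.4 0 0 0 0 0; 0 0 0 0 0 0 0; 0 0 0 0 0 0 0'
cat >> h.py <<'E'
def tinpose(n,tag=None,ref=(.4935,.013),show=True):
    c=cap(n);P=pts(c)
    if tag: save(c,tag)
    for d in arm.silhouettes(n,"tin"):
        p=P[d['region']&(c['z_map']>0)]
        if len(p)<10: continue
        hi=p[(p[:,2]>.029)&(p[:,2]<.043)]
        if len(hi)<30: continue
        r=cv2.minAreaRect((hi[:,:2]*1000).astype(np.float32))
        print(n,round(d['conf'],2),d['rect'],len(hi),np.round(r[0],1),np.round(r[1],1),round(r[2],1))
    px=c['pixels'].astype(int)
    m=(c['z_map']>0)&(px[...,1]>px[...,0]+12)&(P[...,2]>.043)&(P[...,2]<.056)&(P[...,0]>.2)&(P[...,0]<.8)
    k,l,s,_=cv2.connectedComponentsWithStats(m.astype(np.uint8))
    for i in range(1,k):
        if s[i,4]>300:
            r=cv2.minAreaRect((P[l==i][:,:2]*1000).astype(np.float32));print(' box',s[i],np.round(r[0],1),np.round(r[1],1),round(r[2],1))
    return c,P
E
python3 -c "
from h import *
tinpose('wrist','w1.png')"
```

```text
time_s: 2.0
tool_pos: [0.4032, -0.2779, 0.2313]
tcp_rot: [180.0, 0.0, 6.5]
force: [-0.8, -0.2, 0.8]
gripper_width: 0.0427
finger_force: 0.0
wrist 0.84 [261.8, 47.8, 379.1, 143.2] 7718 [ 490.9 -264.2] [110.   76.2] 84.9
wrist 0.84 [379.4, 162.2, 434.8, 237.3] 361 [ 383.7 -380. ] [74.2 50.6] 9.8
wrist 0.78 [436.4, 0.0, 615.7, 162.9] 496 [ 515.8 -433.9] [161.2  78.1] 13.6
 box [  0   0  72  11 785] [540.4  12.4] [ 9.6 69.1] 7.8
 box [  11  106  103  119 9046] [386.1   1.1] [128.4  81.6] 6.3
```

View pics/w1.png

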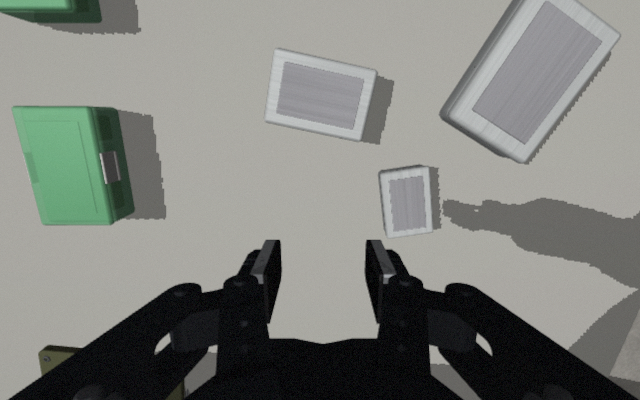

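The wrist view shows the tin at pixel (320,95) and the near box at (70,165). The hand is beside the tin with clear table underneath, so I'll descend and push sideways.

```bash
python3 -m handwheel '0 -0.4 2.2 0 0 -0.2 0; 0 0 2.2 0 0 0 0; 0 0 2.2 0 0 0 0; 0 0 2.2 0 0 0 0; 0 0 2.2 0 0 0 0; 0 0 2.2 0 0 0 0; 0 0 2.2 0 0 0 0; 0 0 2.2 0 0 0 0; 0 0 2.2 0 0 0 0; 0 0 2.2 0 0 0 0; 0 0 0 0 0 0 0; 0 0 0 0 0 0 0'
python3 -m handwheel '0.5 0 0 0 0 0 0; 0.5 0 0 0 0 0 0; 0.5 0 0 0 0 0 0; 0.5 0 0 0 0 0 0; 0.5 0 0 0 0 0 0; 0.5 0 0 0 0 0 0; 0.5 0 0 0 0 0 0; 0.5 0 0 0 0 0 0; 0.5 0 0 0 0 0 0; 0.5 0 0 0 0 0 0; 0.5 0 0 0 0 0 0; 0.5 0 0 0 0 0 0; 0.5 0 0 0 0 0 0; 0 0 0 0 0 0 0; 0 0 0 0 0 0 0'
python3 -c "
from h import *
tinpose('wrist','w2.png');tinpose('scene')"
```

```text
time_s: 3.1
tool_pos: [0.4004, -0.2745, 0.0107]
tcp_rot: [-179.9, 0.1, 6.5]
force: [0.4, 0.4, 1.1]
gripper_width: 0.0425
finger_force: 0.0
time_s: 4.35
tool_pos: [0.4676, -0.267, 0.0113]
tcp_rot: [-180.0, -0.1, 6.6]
force: [-0.3, -0.6, -0.5]
gripper_width: 0.0424
finger_force: 0.0
wrist 0.95 [152.7, 63.1, 449.6, 253.2] 51653 [ 516.9 -253.9] [ 75.5 110.1] 6.7
wrist 0.89 [582.8, 175.2, 640.0, 282.8] 256 [ 489.1 -405.4] [17.3  5.8] 20.9
scene 0.96 [130.5, 205.1, 193.5, 265.8] 207 [ 537.1 -476.1] [103.6 145.1] 65.9
scene 0.91 [188.8, 179.6, 215.4, 207.6] 56 [ 387.5 -380.7] [67.  56.3] 7.7
scene 0.73 [230.1, 202.0, 275.4, 237.5] 901 [ 517.6 -253.1] [ 81.6 108.4] 7.1
 box [319 153  40  35 884] [388.8   2. ] [133.9  81.6] 6.4
 box [ 342  204   47   43 1234] [603.3  25.8] [133.2  81.2] 5.8
```

View pics/w2.png

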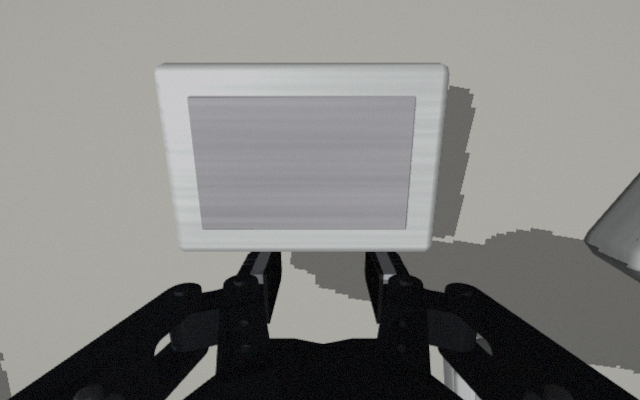

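Tin is square with the gap now (6.7° against 6.3°), 5–6 mm short of its line. I'll finish the side push, lift, turn 90° and go behind it.

```bash
python3 -m handwheel '0.3 0 0 0 0 0.4 0; 0.3 0 0 0 0 0 0; 0 0 0 0 0 0 0; 0 0 0 0 0 0 0; -1 0 0 0 0 0 0; -2 0 0 0 0 0 0; -1 0 -2 0 0 0 0; 0 0 -4 0 0 0 0; 0 0 -4 0 0 0 0; 0 0 -4 0 0 0 0; 0 0 0 0 0 0 0'
python3 -m handwheel '0 0 0 0 0 -6 0; 0 0 0 0 0 -6 0; 0 0 0 0 0 -6 0; 0 0 0 0 0 -6 0; 0 0 0 0 0 -6 0; 0 0 0 0 0 -6 0; 0 0 0 0 0 -6 0; 0 0 0 0 0 -6 0; 0 0 0 0 0 -6 0; 0 0 0 0 0 -6 0; 0 0 0 0 0 -6 0; 0 0 0 0 0 -6 0; 0 0 0 0 0 -6 0; 0 0 0 0 0 -6 0; 0 0 0 0 0 -6 0; -2.2 2.2 0 0 0 0 0.1; -2.2 2.2 0 0 0 0 0.1; -2.2 2.2 0 0 0 0 0.1; -2.2 2.2 0 0 0 0 0.1; 0 0 0 0 0 0 0.1'
cat >> h.py <<'E'
def g(p,ref=(492.9,12.9),a=6.3):
    a=np.radians(a);d=np.array(p[:2])-ref
    return np.round([d@[np.cos(a),np.sin(a)],d@[-np.sin(a),np.cos(a)]],1)
E
python3 -c "
from h import *
tinpose('wrist');o=arm.get_obs();print(o['tool_pos'],o['tcp_rot'],g(o['tool_pos']*1000))"
```

```text
time_s: 5.47
tool_pos: [0.4368, -0.2737, 0.1592]
tcp_rot: [179.5, -0.6, 6.1]
force: [2.0, -0.8, -0.1]
gripper_width: 0.0429
finger_force: 0.0
time_s: 7.13
tool_pos: [0.5342, -0.3528, 0.1505]
tcp_rot: [179.8, 0.2, 96.1]
force: [-0.3, -1.3, 0.1]
gripper_width: 0.0384
finger_force: 0.0
wrist 0.82 [257.6, 236.5, 374.7, 344.6] 445 [ 535.8 -423.3] [  5.1 108.4] 66.8
wrist 0.66 [268.5, 1.1, 371.3, 145.3] 13711 [ 521.3 -255.7] [ 76.1 106.5] 6.2
wrist 0.61 [105.6, 167.2, 214.2, 240.0] 475 [ 386.  -382.5] [74.  48.4] 14.2
[ 0.52986803 -0.34939596  0.15041301] [-1.79966945e+02 -3.33656372e-02  9.61179360e+01] [  -3.  -364.2]
```

```bash
python3 -m handwheel '1 0.3 2 0 0 -0.2 0.1; 0 0 2 0 0 0 0.1; 0 0 2 0 0 0 0.1; 0 0 2 0 0 0 0.1; 0 0 2 0 0 0 0.1; 0 0 2 0 0 0 0.1; 0 0 2 0 0 0 0.1; 0 0 0 0 0 0 0.1; 0 0 0 0 0 0 0.1'
python3 -m handwheel '0.9 0 0 0 0 0 0.1; 0.9 0 0 0 0 0 0.1; 0.9 0 0 0 0 0 0.1; 0.9 0 0 0 0 0 0.1; 0.9 0 0 0 0 0 0.1; 0.9 0 0 0 0 0 0.1; 0.9 0 0 0 0 0 0.1; 0.9 0 0 0 0 0 0.1; 0.9 0 0 0 0 0 0.1; 0.9 0 0 0 0 0 0.1; 0.9 0 0 0 0 0 0.1; 0.9 0 0 0 0 0 0.1; 0.9 0 0 0 0 0 0.1; 0.9 0 0 0 0 0 0.1; 0.9 0 0 0 0 0 0.1; 0.9 0 0 0 0 0 0.1; 0.6 0 0 0 0 0 0.1; 0.3 0 0 0 0 0 0.1; 0 0 0 0 0 0 0.1; 0 0 0 0 0 0 0.1'
python3 -c "
from h import *
tinpose('wrist','w3.png');tinpose('scene');o=arm.get_obs();print(o['tool_pos'],o['tcp_rot'],g(o['tool_pos']*1000))"
```

```text
time_s: 7.98
tool_pos: [0.5295, -0.3372, 0.0107]
tcp_rot: [-179.8, -0.1, 96.3]
force: [-0.5, 0.2, 0.5]
gripper_width: 0.0385
finger_force: 0.0
time_s: 9.65
tool_pos: [0.5143, -0.1857, 0.011]
tcp_rot: [-180.0, -0.1, 96.4]
force: [-0.3, 0.6, 0.2]
gripper_width: 0.0386
finger_force: 0.0
wrist 0.57 [208.7, 0.9, 427.6, 254.7] 49022 [ 506.  -127.4] [76.3 97.3] 6.5
scene 0.88 [129.8, 205.3, 194.0, 267.0] 218 [ 539.7 -473.8] [ 96.1 144.6] 66.2
scene 0.82 [284.5, 194.7, 322.9, 228.7] 765 [ 508.5 -119.9] [ 77.9 107.5] 6.8
scene 0.57 [187.2, 178.9, 215.9, 207.7] 52 [ 391.8 -376.5] [75.2 47.3] 19.2
 box [319 153  40  36 882] [386.9   1.8] [137.6  81.3] 6.1
 box [ 342  204   47   43 1225] [603.7  26. ] [131.9  81.9] 6.4
[ 0.51468276 -0.18657009  0.01109455] [-1.79979996e+02 -2.95792313e-02  9.63221257e+01] [-2.000e-01 -2.007e+02]
```

View pics/w3.png

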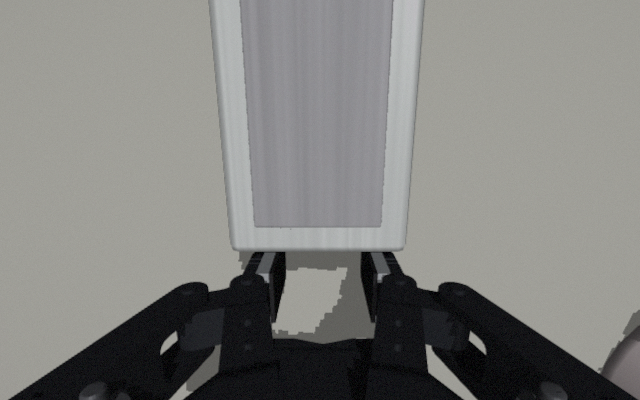

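The tin is square to the fingers, with its rear edge at row 248. Before the hand enters the gap I'll measure how wide it is below box-top height.

```bash
python3 - <<'E'
from h import *
c=cap('wrist');z=c['z_map'];f=200/np.tan(np.radians(c['fov_y']/2));v,u=np.mgrid[:400,:640]
P=np.stack([(u-c['cx'])/f*z,(v-c['cy'])/f*z,z],-1)@c['hand_eye'][:3,:3].T+c['hand_eye'][:3,3]
m=(z>0)&(v>255)&(c['pixels'].max(-1)<60)
for lo in range(-100,0,10):
    q=P[m&(P[...,2]*1000>lo)&(P[...,2]*1000<=lo+10)]*1000
    if len(q): print(lo,len(q),'x',np.percentile(q[:,0],[1,99]).round(),'y',np.percentile(q[:,1],[1,99]).round())
E
```

```text
-100 7275 x [10. 20.] y [-63.  64.]
-90 13180 x [ 0. 18.] y [-62.  63.]
-80 10395 x [-10.  17.] y [-58.  59.]
-70 5008 x [-12.  17.] y [-55.  56.]
-60 7263 x [-11.  13.] y [-52.  52.]
-50 1491 x [-1. 14.] y [-46.  48.]
-40 935 x [-11.  11.] y [-30.  31.]
-30 632 x [-10.  11.] y [-32.  33.]
-20 327 x [-11.   8.] y [-32.  33.]
-10 110 x [-86.   3.] y [-19. 177.]
```

```bash
python3 -m handwheel '-0.5 0 -0.4 0 0 0 0.6; 0 0 0 0 0 0 0.6; 0 0 0 0 0 0 0.6; 0 0 0 0 0 0 0.6; 0.5 0 0 0 0 0 0.6; 0.6 0 0 0 0 0 0.6; 0.6 0 0 0 0 0 0.6; 0.6 0 0 0 0 0 0.6; 0.6 0 0 0 0 0 0.6; 0.6 0 0 0 0 0 0.6; 0.6 0 0 0 0 0 0.6; 0.6 0 0 0 0 0 0.6; 0.6 0 0 0 0 0 0.6; 0.6 0 0 0 0 0 0.6; 0.6 0 0 0 0 0 0.6; 0.6 0 0 0 0 0 0.6; 0 0 0 0 0 0 0.6; 0 0 0 0 0 0 0.6'
python3 -c "
from h import *
tinpose('wrist','w4.png');tinpose('scene');o=arm.get_obs();print(o['tool_pos'],o['tcp_rot'],g(o['tool_pos']*1000))"
```

```text
time_s: 11.4
tool_pos: [0.5072, -0.1201, 0.0152]
tcp_rot: [-180.0, -0.1, 96.4]
force: [0.2, 0.3, 0.9]
gripper_width: 0.017
finger_force: 0.0
wrist 0.86 [210.3, 0.0, 420.8, 247.7] 46437 [498.3 -60.4] [76.6 96.3] 6.4
 box [   0    0  194   36 6783] [423.3 -30.1] [63.4 10.6] 7.8
 box [ 456    0  184   36 6484] [569.8 -13.7] [60.2 10.6] 5.3
scene 0.93 [189.3, 177.8, 215.6, 208.6] 43 [ 389.6 -379.9] [74.6 49.5] 16.2
scene 0.77 [308.2, 191.2, 347.5, 225.4] 727 [500.3 -55.5] [ 80.4 108.4] 7.9
scene 0.59 [129.7, 205.8, 193.3, 266.6] 223 [ 540.  -475.2] [ 99.  143.3] 66.0
 box [319 153  40  35 889] [389.2   2.6] [136.6  82.2] 5.4
 box [ 342  204   47   43 1227] [602.8  25.7] [136.4  81.5] 6.1
[ 0.50753204 -0.12092854  0.01525925] [-1.79996843e+02 -2.12699870e-02  9.63342566e+01] [-1.000e-01 -1.346e+02]
```

View pics/w4.png

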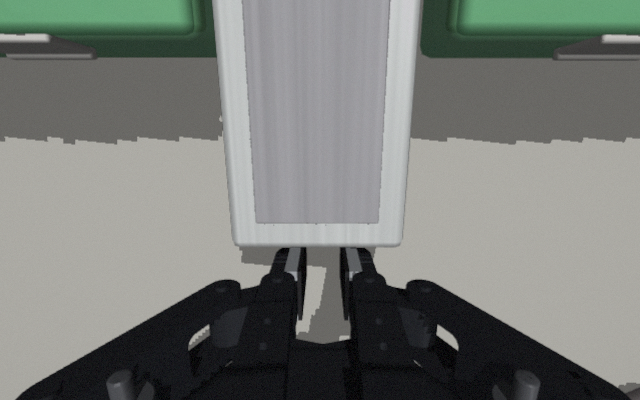

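The tin has entered the gap and is straight. It sits about 3 mm towards the near wall, but clear of it. I'll keep pushing.

```bash
python3 -m handwheel '0.6 0 0 0 0 0 0.6; 0.6 0 0 0 0 0 0.6; 0.6 0 0 0 0 0 0.6; 0.6 0 0 0 0 0 0.6; 0.6 0 0 0 0 0 0.6; 0.6 0 0 0 0 0 0.6; 0.6 0 0 0 0 0 0.6; 0.6 0 0 0 0 0 0.6; 0.6 0 0 0 0 0 0.6; 0.6 0 0 0 0 0 0.6; 0 0 0 0 0 0 0.6; 0 0 0 0 0 0 0.6'
python3 -c "
from h import *
tinpose('wrist','w5.png');tinpose('scene');o=arm.get_obs();print(o['tool_pos'],o['tcp_rot'],g(o['tool_pos']*1000))"
```

```text
time_s: 12.6
tool_pos: [0.5006, -0.0605, 0.0152]
tcp_rot: [-180.0, -0.1, 96.4]
force: [-0.1, -0.4, 0.0]
gripper_width: 0.0171
finger_force: 0.0
wrist 0.94 [209.1, 0.9, 422.5, 246.6] 46481 [ 4.913e+02 -3.000e-01] [76.5 96. ] 6.7
 box [    0     0   212   209 41863] [412.1   0. ] [79.  70.6] 6.0
 box [  438     0   202   209 40018] [573.8  17.7] [75.1 69.5] 6.4
scene 0.83 [328.7, 186.1, 367.8, 223.2] 623 [491.7   4.6] [ 75.3 111.9] 10.9
 box [333 153  26  35 487] [388.8   8.6] [134.3  71.8] 1.5
 box [ 342  204   47   43 1233] [603.1  25.7] [132.1  82.3] 6.8
[ 0.50090819 -0.06134163  0.01525284] [-1.79996148e+02 -1.72862719e-02  9.63297824e+01] [ -0.2 -74.7]
```

View pics/w5.png

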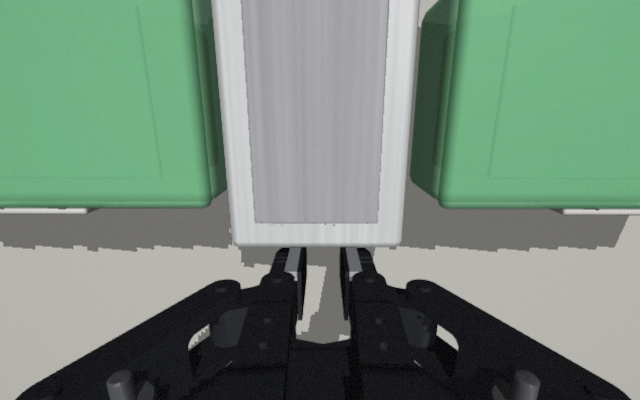

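```bash
python3 -m handwheel '0.6 0 0 0 0 0 0.6; 0.6 0 0 0 0 0 0.6; 0.6 0 0 0 0 0 0.6; 0.6 0 0 0 0 0 0.6; 0.6 0 0 0 0 0 0.6; 0.6 0 0 0 0 0 0.6; 0.6 0 0 0 0 0 0.6; 0.6 0 0 0 0 0 0.6; 0.6 0 0 0 0 0 0.6; 0.6 0 0 0 0 0 0.6; 0.6 0 0 0 0 0 0.6; 0.6 0 0 0 0 0 0.6; 0.6 0 0 0 0 0 0.6; 0.6 0 0 0 0 0 0.6; 0.6 0 0 0 0 0 0.6; 0.6 0 0 0 0 0 0.6; 0.6 0 0 0 0 0 0.6; 0.3 0 0 0 0 0 0.6; 0 0 0 0 0 0 0.6; 0 0 0 0 0 0 0.6'
python3 -c "
from h import *
tinpose('wrist');tinpose('scene');o=arm.get_obs();print(o['tool_pos'],o['tcp_rot'],g(o['tool_pos']*1000))"
```

```text
time_s: 14.47
tool_pos: [0.4891, 0.0436, 0.0152]
tcp_rot: [-180.0, -0.1, 96.4]
force: [-0.8, 0.2, -0.4]
gripper_width: 0.0169
finger_force: 0.0
wrist 0.91 [206.8, 1.2, 421.7, 247.0] 46634 [479.5 103.5] [76.7 96.6] 6.5
 box [    0   263   220   137 16625] [385.7  27.9] [119.1  51.5] 37.0
 box [  429   262   211   138 15703] [593.6  51.3] [ 49.9 116. ] 65.4
scene 0.98 [131.2, 207.6, 196.3, 267.0] 216 [ 534.9 -474.8] [103.2 151.6] 66.3
scene 0.69 [189.1, 178.1, 217.5, 206.6] 51 [ 390.2 -389.3] [70.8 56.7] 29.1
scene 0.57 [367.4, 178.6, 407.0, 211.2] 639 [482.  109.2] [ 80.9 111.8] 8.8
 box [319 153  35  36 808] [388.8   1.2] [135.1  79.7] 5.4
 box [ 342  204   47   43 1226] [601.9  25.5] [135.2  80.7] 6.6
[0.48926323 0.04302941 0.01525404] [-1.79992501e+02 -1.91421261e-02  9.63292582e+01] [-0.3 30.3]
```

```bash
python3 -m handwheel '0.4 0 0 0 0 0 0.6; 0.5 0 0 0 0 0 0.6; 0.3 0 0 0 0 0 0.6; 0 0 0 0 0 0 0.6; 0 0 0 0 0 0 0.6; -0.5 0 0 0 0 0 0.6; -1 0 0 0 0 0 0.6; 0 0 -2 0 0 0 0.6; 0 0 -4 0 0 0 0.6; 0 0 -4 0 0 0 0.6; 0 0 -4 0 0 0 0.6; 0 0 -4 0 0 0 0.6; 0 0 -3 0 0 0 0.6; 0 0 0 0 0 0 0.6; 0 0 0 0 0 0 0.6'
python3 - <<'E'
from h import *
c,P=tinpose('wrist','w6.png')
px=c['pixels'].astype(int)
for d in arm.silhouettes('wrist','tin'):
    p=P[d['region']&(c['z_map']>0)];hi=p[(p[:,2]>.029)&(p[:,2]<.043)]
    if len(hi)>3000:
        G=np.array([g(q*1000) for q in hi]);print('tin gap-frame x',np.percentile(G[:,0],[.3,99.7]),'y',np.percentile(G[:,1],[.3,99.7]))
m=(c['z_map']>0)&(px[...,1]>px[...,0]+12)&(P[...,2]>.046)&(P[...,2]<.056)
G=np.array([g(q*1000) for q in P[m]]);print('near wall',np.percentile(G[G[:,0]<0][:,0],99.5),'far wall',np.percentile(G[G[:,0]>0][:,0],.5),'ymax',np.percentile(G[:,1],99.5))
for d in arm.silhouettes('wrist','saucer'):
    p=P[d['region']&(c['z_map']>0)]; print('saucer',d['conf'],[g(x*1000) for x in (p.min(0),p.max(0))])
E
```

```text
time_s: 15.92
tool_pos: [0.4913, 0.0394, 0.2274]
tcp_rot: [179.7, 0.0, 96.3]
force: [0.3, 0.1, -0.9]
gripper_width: 0.0173
finger_force: 0.0
wrist 0.79 [280.3, 47.1, 355.3, 154.6] 7785 [477.5 120.1] [ 76.  108.8] 6.4
 box [ 359  167  123   71 8089] [600.3  26.1] [129.3  79.6] 6.1
 box [ 159  168  124   71 8160] [385.4   1.9] [130.1  80.1] 6.6
tin gap-frame x [-41.1648  33.9648] y [ 54.1 162.1]
near wall -43.6 far wall 44.139 ymax 40.0
```

View pics/w6.png

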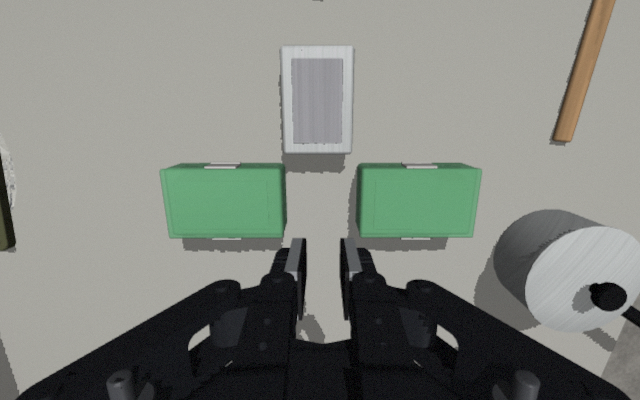

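The tin stands straight out of the gap, with 14 mm of free table behind it. It is about 4 mm off the centre line, parallel to the gap and inside its width. The hand is well clear, so I'm handing in.

```bash
python3 -c "
from plant import arm
print(arm.finish_job())"
```

```text
the job is handed in; nothing more can be done
None
```

I pushed the tin flat through the gap and handed the job in. It stands in line with the gap, about 4 mm off its centre line with about 14 mm of free table behind it, short of the saucer and with the hand clear above.

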